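Carry the tray of brass bushings to the slate

TASK

Two blue open trays stand on the bench. Pick up the one that holds the two brass bushings, carry it level so that both stay inside, and set it down flat in the middle of the square slate tile, then let go of it.

Things in the scene. Friction and masses are not known exactly. Their poses are not given: they have to be found in the camera images.
- brass_tray_centre (a point): Blue open metal tray holding the two brass bushings: 90 mm long (x), 56 mm wide (y), 36 mm high (z up), walls and floor 3 mm; grip its flat long sides from outside across the 56 mm. Paper card on each end. Loose on the bench, about 140 g empty. The point is its centre, 18 mm above its underside. An identical tray with dark steel bushings stands elsewhere and is not wanted.
- brass_plain_centre (a point): Plain brass bushing, a ring of 20 mm outer diameter; 14 mm tall, with a through hole of about 11 mm. Lies loose on the floor of the brass bushings' tray. The point is its centre, half-way up (7 mm above its foot as it stands). Weighs about 20 g.
- brass_flanged_centre (a point): Flanged brass bushing, 18 mm outer diameter with a 24 mm flange at its foot; 14 mm tall, with a through hole of about 11 mm. Lies loose on the floor of the brass bushings' tray. The point is its centre, half-way up (7 mm above its foot as it stands). Weighs about 20 g.
- slate_top (a point): Square dark slate tile, 106 x 106 x 8 mm, lying fixed on the bench. The point is the centre of its top face, 8 mm above the bench; x and y along its edges, z up. A vice about 0.1 m high is fixed near the bench's front edge at about x 0.42, y -0.15: carry above or round it. A shelf hangs 0.52 m above the back of the bench, from x 0.70 on: keep the arm low and clear of it.
Things that resemble listed ones, but are neither listed nor needed, are in the scene too. What is shaped like the part that bears brass_tray_centre but turquoise is not meant.

How it is judged (in metres and radians):
On the way:
1. the tray is lifted clear of the bench, level, with both brass bushings in it (height (world z) of brass_tray_centre above 0.06 m and angle between brass_tray_centre's own z axis and vertical below 0.26 rad and x of brass_plain_centre in the frame of brass_tray_centre between -0.042 and 0.042 m and y of brass_plain_centre in the frame of brass_tray_centre between -0.025 and 0.025 m and z of brass_plain_centre in the frame of brass_tray_centre between -0.02 and 0.018 m and x of brass_flanged_centre in the frame of brass_tray_centre between -0.042 and 0.042 m and y of brass_flanged_centre in the frame of brass_tray_centre between -0.025 and 0.025 m and z of brass_flanged_centre in the frame of brass_tray_centre between -0.02 and 0.018 m), for 0.2 s.
At the end, for the whole second after the job is handed in: The tray stands flat on the slate tile (within 4 degrees, its underside within 3 mm of the tile's top) with its centre within 20 mm of the tile's centre, at rest, and both brass bushings are inside it (horizontal distance between brass_tray_centre and slate_top below 0.02 m and z of brass_tray_centre in the frame of slate_top between 0.015 and 0.021 m and angle between brass_tray_centre's own z axis and vertical below 0.07 rad and linear speed of brass_tray below 0.02 m/s and x of brass_plain_centre in the frame of brass_tray_centre between -0.042 and 0.042 m and y of brass_plain_centre in the frame of brass_tray_centre between -0.025 and 0.025 m and z of brass_plain_centre in the frame of brass_tray_centre between -0.02 and 0.018 m and x of brass_flanged_centre in the frame of brass_tray_centre between -0.042 and 0.042 m and y of brass_flanged_centre in the frame of brass_tray_centre between -0.025 and 0.025 m and z of brass_flanged_centre in the frame of brass_tray_centre between -0.02 and 0.018 m); the robot touches nothing.
It fails at once if the tray tips more than 20 degrees (angle between brass_tray_centre's own z axis and vertical above 0.35 rad).
It fails at once if a brass bushing leaves the tray (not (x of brass_plain_centre in the frame of brass_tray_centre between -0.042 and 0.042 m and y of brass_plain_centre in the frame of brass_tray_centre between -0.025 and 0.025 m and z of brass_plain_centre in the frame of brass_tray_centre between -0.02 and 0.018 m and x of brass_flanged_centre in the frame of brass_tray_centre between -0.042 and 0.042 m and y of brass_flanged_centre in the frame of brass_tray_centre between -0.025 and 0.025 m and z of brass_flanged_centre in the frame of brass_tray_centre between -0.02 and 0.018 m)).
It fails at once if the tray is dropped: out of the fingers with its underside more than 25 mm above the slate's top (height (world z) of brass_tray_centre above 0.051 m and contact force between the fingers and brass_tray below 0.01 N).
It also fails if it takes over 35 s, if anything falls off the work surface, if the arm or the gripper's body presses on something with over 40 N, if the wrist force passes 120 N, or if a joint passes its speed limit or range.

ROBOT

A 6-joint arm with a two-finger parallel gripper is mounted at the origin on a cart in front of the work surface, level with it; the furniture and walls round the work are solid. World frame = base frame: x ahead of the robot, y to its left, z up, the work surface at z = 0. Lengths are in m, angles in degrees, forces in N, time in s.
With the tool pointing down it reaches from about 0.4 to 0.825 m from the base axis. Payload 7 kg.
Tool frame: the origin (TCP) lies midway between the tips of the shut fingers; the grasp point (between the pads) lies 19 mm behind it; z points along the fingers, y is the line along which they close (so a half turn about z gives the same grasp; the last joint's range is limited). The gripper opens to 88 mm and grips with 3 to 60 N. Pads are 19 mm wide; open, the fingers measure 130 mm over their backs; the gripper's body (78 mm by 193 mm) begins 47 mm behind the grasp point.
Start: joints at [-56.717, 20.546, 0.682, 0, -70.136, -16.507], TCP at [0.195, -0.646, 0.227] pointing down, gripper open.
Joint ranges: [-176.03, 176.03], [-82.01, 121.73], [-58.28, 71.71], [-173.87, 95.51], [-174.79, -0.11], [-173.66, 173.66]. Speed limits (degrees/s): [136.94, 136.94, 172.46, 180, 180, 180].

INTERFACE

Orientations are given as [roll, pitch, yaw] about the fixed x, y, z axes, in that order (R = Rz(yaw) Ry(pitch) Rx(roll)).
In Python, from plant import ctrl, viewer, close_job gives the robot as it stands. The module is installed in compiled form; this text tells all that it offers.
- The arm moves only by the tool step_arm, never from a script. Its argument "moves" is a list that holds one entry, the list of rows, each a list of 5 numbers: the shift along the world's x, y, z in cm, then the turn about the world's z in rad, then the finger opening in cm, from 0 to 8.76. In form: [[[tx, ty, tz, twist, grip], ...]]. A call has 1 to 10 rows; each row shifts and turns the commanded pose from where the row before left it; what a row does not reach is not made up. A row lasts 1/10 s, in which the tool goes at most 50 mm and 8.59 degrees, less where a joint would pass 70% of its speed; a pose out of reach is approached as far as the arm can. A call with a gripper value outside its range is refused whole. The fingers move at their own pace and stop on an object; the grip force is fixed at half the most. Time passes only in rows, so rows that do not move let the fingers close. It gives the time, the measured TCP pose, the force, the opening and the grip force at its end, in the units of the state.
- ctrl.get_obs(): the state, without advancing time (a new reading comes with each control period).
- viewer.snapshot(name): name is "scene" or "side" or "wrist"; returns (picture, depth): 420x560x3 uint8, blue, green, red; 420x560 float32, m along the optical axis (not along the pixel's ray), 0 where there is no reading.
- viewer.camera_info(name): a dict with "camera_matrix" (3x3 intrinsics, pixels), "k1" (the pictures are not rectified: a ray, as slopes to the right and down, at radius r is drawn at 1 + k1 r^2 times it, then the intrinsics apply), "eye" and "orientation" of the camera in the world. Camera axes: x right, y down, z forward; pixel columns grow to the right and rows downward; lengths in m; the calibration is good to about 2 mm. A picture is of the moment at which its call begins: read the wrist's pose just before it. camera_info takes no time and is no camera call; for the wrist camera it gives the pose at the moment of the call.
- close_job(): hands the job in; it is judged then, once.
The state is a dict: "clock": time; "joint_pos": joint angles; "qvel": joint speeds; "tau": joint torques, N m; "tool_pos": TCP position; "orientation": TCP orientation; "force": force on the tool from outside, world axes, zero at the start; "moment": the same for the moment, N m; "opening": finger opening in m; "gripper_force": force on a finger pad.
Only numpy, scipy, OpenCV 4.12 (cv2) and the standard library are available. Lean on these libraries where they do the work, as an engineer would, in place of code of your own. Each camera call takes 0.05 s, during which the arm holds its last target. There are 200 camera calls.

## Working session

There is one attempt and no reset: what is moved stays moved. The work goes in short steps, Python scripts to look and compute and a tool call to move; the robot and the scene stay as the last step left them, time stands still between calls to the robot, and variables do not carry over. Pictures are saved under pics/ and viewed, at most 10 in all, crops included, and the job is handed in when it is done.

Besides the shell and the picture viewer there is one more tool, called by a JSON object that holds its "api" and its "payload". step_arm: Moves the arm, as the interface text tells. Its arguments: {"type":"object","properties":{"moves":{"type":"array","items":{"type":"array","items":{"type":"array","items":{"type":"number"}}}}},"required":["moves"]}

```bash
mkdir -p pics
cat > h.py <<'E'
import numpy as np, cv2
from plant import ctrl, viewer
def snap(n,f=None):
    i=viewer.camera_info(n); p,d=viewer.snapshot(n)
    if f: cv2.imwrite('pics/'+f,p)
    return i,p,d
def rot(i):
    o=np.array(i['orientation'],float)
    if o.shape==(3,3): return o
    r,p,y=np.radians(o)
    c,s=np.cos,np.sin
    Rx=np.array([[1,0,0],[0,c(r),-s(r)],[0,s(r),c(r)]]);Ry=np.array([[c(p),0,s(p)],[0,1,0],[-s(p),0,c(p)]]);Rz=np.array([[c(y),-s(y),0],[s(y),c(y),0],[0,0,1]])
    return Rz@Ry@Rx
def rays(i,uv):
    K=np.array(i['camera_matrix'],float); k=i['k1']
    q=cv2.undistortPoints(np.array(uv,float).reshape(-1,1,2),K,np.array([k,0,0,0.]))[:,0]
    return np.c_[q,np.ones(len(q))]@rot(i).T
def plane(i,uv,z):
    r=rays(i,uv); e=np.array(i['eye'],float)
    return e+r*((z-e[2])/r[:,2])[:,None]
def cloud(i,d):
    h,w=d.shape; u,v=np.meshgrid(np.arange(w),np.arange(h))
    r=rays(i,np.c_[u.ravel(),v.ravel()])
    return (np.array(i['eye'],float)+r*d.ravel()[:,None]).reshape(h,w,3)
E
python3 - <<'E'
from h import *
ps=[]
for n in('scene','side'):
    i,p,d=snap(n,n+'1.png'); print(n,i)
    np.savez(n+'.npz',p=p,d=d)
print(ctrl.get_obs())
E
```

```text
scene {'camera_matrix': array([[509.65165162,   0.        , 275.74052273],
       [  0.        , 509.65165162, 219.14840563],
       [  0.        ,   0.        ,   1.        ]]), 'k1': 0.057892863837836865, 'eye': array([-0.10130989,  0.56819718,  0.61044507]), 'orientation': array([-122.33404798,    0.95025603, -139.15397722])}
side {'camera_matrix': array([[473.08777692,   0.        , 276.00046952],
       [  0.        , 473.08777692, 205.27214096],
       [  0.        ,   0.        ,   1.        ]]), 'k1': -0.06651990794984841, 'eye': array([ 0.43782247, -0.75987868,  0.6303923 ]), 'orientation': array([-1.33147202e+02,  1.15022181e-01, -7.88894740e+00])}
{'clock': 0.1, 'joint_pos': array([-5.67172770e+01,  2.05876939e+01,  6.40273133e-01, -1.78790425e-02,
       -7.01373308e+01, -1.65071253e+01]), 'qvel': array([-0.04146353, -0.00287574,  0.19106581, -0.05107108, -0.09416774,
        0.02976814]), 'tau': array([-2.03228039e-03, -5.84163094e+01,  2.93750238e+01,  7.01557025e+00,
        1.01719241e-02, -5.94124822e-05]), 'tool_pos': array([ 0.19467295, -0.64586231,  0.22572134]), 'orientation': array([ 1.79913965e+02, -7.96735957e-03, -1.63230483e+02]), 'force': array([0.02478004, 0.08441967, 0.01528393]), 'moment': array([-0.00046615,  0.05951996,  0.00903058]), 'gripper_force': 0.0, 'opening': 0.08772025941739942}
```

View pics/scene1.png

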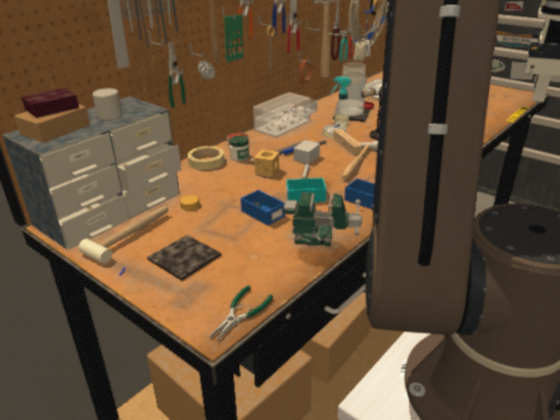

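View pics/side1.png

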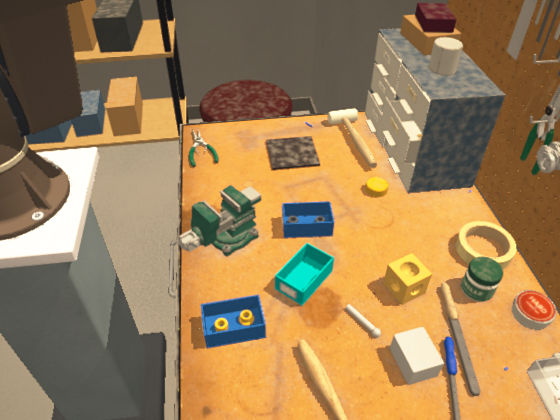

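The side view shows the brass tray (two brass rings) at (233,320), the steel tray at (307,219), the turquoise decoy at (304,273), the vice at (225,220) and the slate at (292,152).

Run:
```python
from h import *
def side(n):
    i=viewer.camera_info(n); f=np.load(n+'.npz'); return i,f['p'],f['d']
def rectw(P):
    r=cv2.minAreaRect((P[:,:2]*1000).astype(np.float32)); return np.round(r[0],1),np.round(r[1],1),round(r[2],1)
for n,seedT,seedS in(('side',(233,320),(292,152)),('scene',(362,193),(185,257))):
    i,p,d=side(n); C=cloud(i,d); hsv=cv2.cvtColor(p,cv2.COLOR_BGR2HSV)
    m=cv2.inRange(hsv,(102,110,40),(125,255,255))
    _,l,st,ce=cv2.connectedComponentsWithStats(m)
    for k in range(1,len(st)):
        if st[k,4]>150:
            q=C[(l==k)&(d>0)]; top=q[q[:,2]>.030]
            print(n,'blue',st[k],np.round(ce[k]),'z',np.round(np.percentile(q[:,2],[2,50,98]),4), 'rim',rectw(top) if len(top)>5 else '')
            ys,xs=np.where(l==k); print('   z36 hull',rectw(plane(i,np.c_[xs,ys],.036)))
    # slate: dark, near seed
    g=(hsv[...,2]<120)&(hsv[...,1]<130); w=np.zeros_like(g); x,y=seedS; w[y-35:y+35,x-45:x+45]=1
    m=cv2.morphologyEx((g&w).astype(np.uint8),cv2.MORPH_CLOSE,np.ones((5,5)))
    _,l,st,ce=cv2.connectedComponentsWithStats(m); k=1+np.argmax(st[1:,4])
    ys,xs=np.where(l==k); print(n,'slate',st[k],rectw(plane(i,np.c_[xs,ys],.008)),'z',np.median(C[l==k][:,2]))
    m=cv2.inRange(hsv,(18,120,100),(32,255,255)) 
    _,l,st,ce=cv2.connectedComponentsWithStats(m)
    for k in range(1,len(st)):
        if st[k,4]>30: print('yel',np.round(ce[k]),st[k,4],np.round(plane(i,[ce[k]],.017),3))
```

```text
side blue [ 283  202   51   35 1502] [308. 219.] z [0.0014 0.0192 0.0361] rim (array([ 577.3, -157.8]), array([57.9, 87.8]), 84.8)
   z36 hull (array([ 575. , -173.1]), array([84.4, 89.3]), 85.1)
side blue [ 201  295   64   53 2166] [232. 321.] z [0.0017 0.0165 0.0369] rim (array([ 426.5, -356.2]), array([88.4, 56.4]), 4.5)
   z36 hull (array([ 427.3, -366.1]), array([88.2, 74.2]), 3.9)
side blue [444 337  13  38 316] [450. 356.] z [0.0086 0.0132 0.0163] rim 
   z36 hull (array([ 721.1, -466.1]), array([57.4, 13.1]), 73.1)
side slate [ 267  137   53   32 1184] (array([585.4,  63. ]), array([102.1, 106.4]), 0.1) z 0.006708901711304782
yel [149.  24.] 39 [[0.233 0.811 0.017]]
yel [133.  46.] 726 [[0.195 0.646 0.017]]
yel [171.  30.] 57 [[0.306 0.749 0.017]]
yel [135. 126.] 1960 [[0.237 0.202 0.017]]
yel [183. 110.] 91 [[0.35  0.254 0.017]]
yel [306. 118.] 172 [[0.638 0.176 0.017]]
yel [260. 123.] 201 [[0.529 0.17  0.017]]
yel [221. 129.] 162 [[0.436 0.158 0.017]]
yel [367. 143.] 206 [[0.755 0.06  0.017]]
yel [374. 220.] 14464 [[ 0.7   -0.175  0.017]]
yel [248. 184.] 39 [[ 0.479 -0.041 
[... 1241 characters left out ...]
 -0.506  0.017]]
scene blue [346 180  29  27 548] [361. 192.] z [0.0039 0.0205 0.2719] rim (array([ 333.9, -154.7]), array([ 59.3, 512.5]), 29.5)
   z36 hull (array([ 426.6, -320.7]), array([ 62.5, 118.2]), 29.7)
scene blue [242 191  42  33 772] [261. 206.] z [0.0006 0.0201 0.0345] rim (array([ 576.1, -153. ]), array([57.5, 91.3]), 84.2)
   z36 hull (array([ 556.8, -133.5]), array([ 83. , 119.9]), 85.2)
scene slate [ 148  237   72   43 1654] (array([581.1,  74. ]), array([107.3, 105.2]), 0.6) z 0.005901613631997316
yel [517. 114.] 170 [[ 0.34  -1.066  0.017]]
yel [205. 159.] 454 [[ 0.863 -0.244  0.017]]
yel [267. 160.] 221 [[ 0.728 -0.341  0.017]]
yel [189. 202.] 189 [[ 0.721 -0.064  0.017]]
```

{"api": "step_arm", "payload": {"moves": [[[2.0,2.5,-0.6,-0.024,8.76],[2.6,3.2,-0.6,-0.024,8.76],[2.6,3.2,-0.6,-0.024,8.76],[2.6,3.2,-0.6,-0.024,8.76],[2.6,3.2,-0.6,-0.024,8.76],[2.6,3.2,-0.6,-0.024,8.76],[2.6,3.2,-0.6,-0.024,8.76],[2.6,3.2,-0.6,-0.024,8.76],[2.0,2.8,-0.6,-0.024,8.76],[1.0,1.2,-0.6,0,8.76]]]}}

```text
clock: 1.1
tool_pos: [0.428, -0.3551, 0.1662]
orientation: [180.0, 0.0, -175.5]
force: [0.0, -0.4, 0.6]
opening: 0.0876
gripper_force: 0.0
```

Run:
```python
from h import *
i,p,d=snap('wrist','w1.png'); o=ctrl.get_obs(); print(o['tool_pos'],o['orientation'],o['joint_pos'],i)
C=cloud(i,d); hsv=cv2.cvtColor(p,cv2.COLOR_BGR2HSV)
m=cv2.inRange(hsv,(102,110,40),(125,255,255))
_,l,st,ce=cv2.connectedComponentsWithStats(m)
for k in range(1,len(st)):
    if st[k,4]>400:
        q=C[(l==k)&(d>0)]; t=q[(q[:,2]>.030)&(q[:,2]<.042)]
        print(st[k],np.round(np.percentile(q[:,2],[2,50,98]),4),cv2.minAreaRect((t[:,:2]*1000).astype(np.float32)) if len(t)>9 else '')
```

```text
[ 0.42828634 -0.35447892  0.16514863] [ 1.79935178e+02 -4.39718723e-02 -1.75467851e+02] [-1.94620704e+01  1.22688224e+01 -1.93911013e+01 -4.85326087e-02
 -5.84066170e+01 -6.59803554e+01] {'camera_matrix': array([[325.07958627,   0.        , 283.38193563],
       [  0.        , 325.07958627, 207.43272253],
       [  0.        ,   0.        ,   1.        ]]), 'k1': 0.025239831907762827, 'eye': array([ 0.35982177, -0.36014985,  0.32393359]), 'orientation': array([ 1.65158516e+02, -3.33081347e-02,  9.44438383e+01])}
[ 255  148   60   67 2512] [0.0012 0.0028 0.0361] ((412.7832336425781, -355.164794921875), (60.30950927734375, 52.49746322631836), 3.3532955646514893)
```

View pics/w1.png

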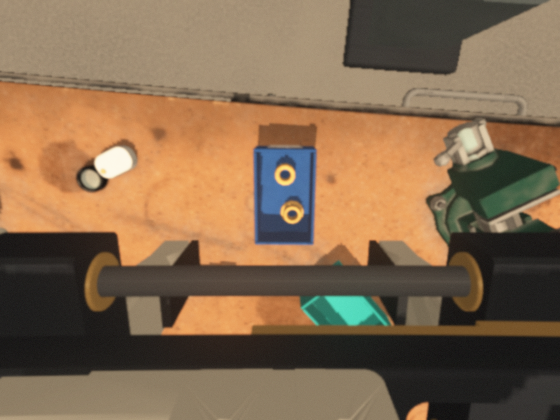

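The wrist view shows the tray at columns 255–315, rows 148–243, centred between the finger pads (columns about 165 and 405). Both bushings stand in it, and the approach is clear.

Run:
```python
from h import *
i=viewer.camera_info('wrist'); p=cv2.imread('pics/w1.png'); hsv=cv2.cvtColor(p,cv2.COLOR_BGR2HSV)
m=cv2.inRange(hsv,(102,90,30),(125,255,255)); _,l,st,ce=cv2.connectedComponentsWithStats(m); k=1+np.argmax(st[1:,4])
ys,xs=np.where(l==k); print(st[k]); print(cv2.minAreaRect((plane(i,np.c_[xs,ys],.036)[:,:2]*1000).astype(np.float32)))
```

```text
[ 255  148   60   96 3532]
((426.1351318359375, -353.4674987792969), (88.16925811767578, 52.760799407958984), 3.918092727661133)
```

{"api": "step_arm", "payload": {"moves": [[[-0.2,0,-1.5,0,8.76],[0,0,-2.5,0,8.76],[0,0,-2.5,0,8.76],[0,0,-2.5,0,8.76],[0,0,-2.0,0,8.76],[0,0,-1.8,0,8.76],[0,0,-1.4,0,8.76],[0,0,-0.9,0,8.76],[0,0,-0.5,0,8.76],[0,0,0,0,8.76]]]}}

```text
clock: 2.15
tool_pos: [0.4244, -0.3574, 0.0101]
orientation: [180.0, -0.1, -175.6]
force: [-0.2, 0.7, 0.9]
opening: 0.0875
gripper_force: 0.0
```

{"api": "step_arm", "payload": {"moves": [[[0,0,0,0,7.5],[0,0,0,0,7],[0,0,0,0,6.5],[0,0,0,0,6.2],[0,0,0,0,5.9],[0,0,0,0,5.7],[0,0,0,0,5.5],[0,0,0,0,5.0],[0,0,0,0,4.5],[0,0,0,0,4.5]]]}}

```text
clock: 3.15
tool_pos: [0.4247, -0.3571, 0.0106]
orientation: [180.0, -0.0, -175.6]
force: [-0.5, 3.3, 4.2]
opening: 0.0559
gripper_force: 30.0
```

{"api": "step_arm", "payload": {"moves": [[[0,0,0.3,0,4.5],[0,0,0.7,0,4.5],[0,0,1.2,0,4.5],[0,0,1.8,0,4.5],[0,0,2.2,0,4.5],[0,0,2.4,0,4.5],[0,0,2.4,0,4.5],[0,0,2.2,0,4.5],[0,0,1.6,0,4.5],[0,0,1.0,0,4.5]]]}}

```text
clock: 4.15
tool_pos: [0.4253, -0.3576, 0.171]
orientation: [-179.9, 0.1, -175.6]
force: [0.3, -0.5, -3.4]
opening: 0.0554
gripper_force: 30.0
```

Run:
```python
from h import *
i,p,d=snap('side'); o=ctrl.get_obs(); print(o['tool_pos'],o['opening'],o['force'],o['gripper_force'])
cv2.imwrite('pics/s2.png',cv2.resize(p[130:420,130:420],None,fx=2,fy=2))
```

```text
[ 0.42570511 -0.35791851  0.17196184] 0.05598329200839706 [ 0.72388367 -0.60875946 -0.89002688] 29.999630749225616
```

View pics/s2.png

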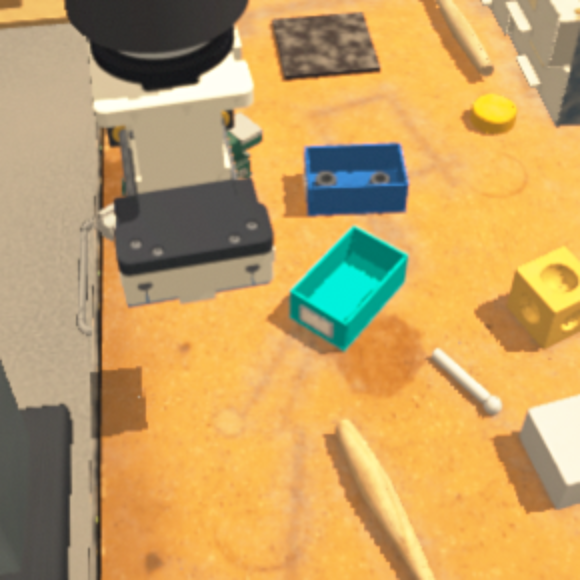

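{"api": "step_arm", "payload": {"moves": [[[0.2,0.4,0,0,4.5],[0.5,0.8,0,0,4.5],[0.8,1.3,0,0,4.5],[1.0,1.7,0,0,4.5],[1.1,1.9,0,0,4.5],[1.1,1.9,0,-0.005,4.5],[1.1,1.9,0,-0.005,4.5],[1.1,1.9,0,-0.005,4.5],[1.1,1.9,0,-0.005,4.5],[1.1,1.9,0,-0.005,4.5]]]}}

```text
clock: 5.2
tool_pos: [0.5162, -0.1992, 0.1677]
orientation: [180.0, -0.1, -177.0]
force: [-0.6, 0.7, -1.8]
opening: 0.0557
gripper_force: 30.0
```

{"api": "step_arm", "payload": {"moves": [[[1.1,1.9,0,-0.005,4.5],[1.1,1.9,0,-0.005,4.5],[1.1,1.9,0,-0.005,4.5],[1.1,1.9,0,-0.005,4.5],[1.1,1.9,0,-0.005,4.5],[1.0,1.7,0,-0.005,4.5],[0.8,1.4,0,-0.005,4.5],[0.6,1.0,0,-0.005,4.5],[0.3,0.5,0,0,4.5],[0.1,0.2,0,0,4.5]]]}}

```text
clock: 6.2
tool_pos: [0.5989, -0.0577, 0.1683]
orientation: [-180.0, -0.0, -179.3]
force: [0.1, -0.1, -2.6]
opening: 0.0556
gripper_force: 30.0
```

Run:
```python
from h import *
i,p,d=snap('wrist','w3.png'); o=ctrl.get_obs(); print(o['tool_pos'],o['orientation'],o['opening'],o['gripper_force'],i['eye'],i['orientation'])
i,p,d=snap('side','s3.png')
i,p,d=snap('scene','c3.png')
```

```text
[ 0.59883895 -0.05794407  0.16838544] [-1.79996394e+02 -1.93930586e-02 -1.79309019e+02] 0.055305238174695924 29.999420642852783 [ 0.5305425  -0.05823652  0.32604579] [ 1.65191321e+02 -8.32326672e-03  9.06682037e+01]
```

View pics/w3.png

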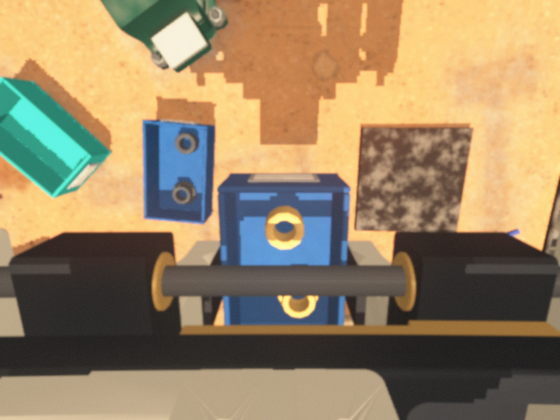

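View pics/c3.png

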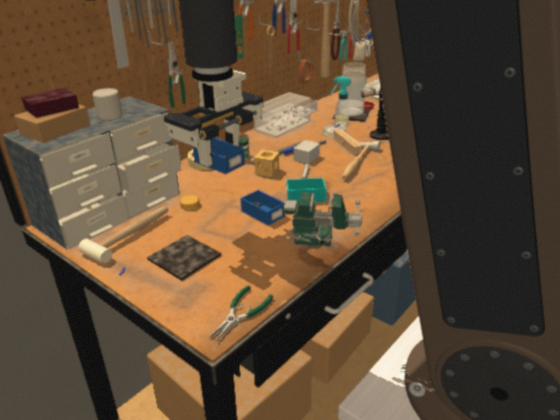

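The wrist view shows both bushings in the held tray at (285,228) and (298,303). The slate is fully visible, with corners near (360,126), (470,128), (463,233) and (356,230).

Run:
```python
from h import *
i=viewer.camera_info('wrist'); p=cv2.imread('pics/w3.png'); hsv=cv2.cvtColor(p,cv2.COLOR_BGR2HSV)
w=np.zeros(p.shape[:2],np.uint8); w[112:240,345:485]=255
m=(cv2.inRange(hsv,(0,0,0),(179,110,190))&w); m[233:]=0
m=cv2.morphologyEx(m,cv2.MORPH_CLOSE,np.ones((7,7)));m=cv2.morphologyEx(m,cv2.MORPH_OPEN,np.ones((7,7)))
ys,xs=np.where(m>0); print(xs.min(),xs.max(),ys.min(),ys.max())
print(cv2.minAreaRect((plane(i,np.c_[xs,ys],.008)[:,:2]*1000).astype(np.float32)))
print('eyeballed',plane(i,[(360,126),(470,128),(463,233),(356,230)],.008).round(4), plane(i,[(360,126),(470,128),(463,233),(356,230)],.008).mean(0))
print('rim near corners',plane(i,[(219,188),(350,188)],.1935).round(4))
C={}
for n,s in(('side',(292,152)),('scene',(185,257))):
    j=viewer.camera_info(n); q=cv2.imread('pics/'+('s3' if n=='side' else 'c3')+'.png')
    h=cv2.cvtColor(q,cv2.COLOR_BGR2HSV); w=np.zeros(q.shape[:2],np.uint8); x,y=s; w[y-35:y+35,x-45:x+45]=255
    m=cv2.inRange(h,(0,0,0),(179,140,120))&w
    m=cv2.morphologyEx(m,cv2.MORPH_CLOSE,np.ones((5,5)));m=cv2.morphologyEx(m,cv2.MORPH_OPEN,np.ones((7,7)))
    ys,xs=np.where(m>0); print(n,xs.min(),xs.max(),ys.min(),ys.max(),cv2.minAreaRect((plane(j,np.c_[xs,ys],.006)[:,:2]*1000).astype(np.float32)))
```

```text
356 470 128 232
((587.1456909179688, 67.29704284667969), (102.9979476928711, 104.28059387207031), 89.97683715820312)
eyeballed [[0.5338 0.0136 0.008 ]
 [0.535  0.117  0.008 ]
 [0.6395 0.1266 0.008 ]
 [0.6376 0.017  0.008 ]] [0.58649582 0.06856527 0.008     ]
rim near corners [[ 0.5572 -0.0855  0.1935]
 [ 0.5566 -0.031   0.1935]]
side 268 315 134 168 ((586.031005859375, 72.42184448242188), (120.89816284179688, 102.13079833984375), 89.62911987304688)
scene 152 216 238 278 ((582.0211181640625, 72.06179809570312), (106.86421203613281, 109.76866149902344), 89.43907165527344)
```

{"api": "step_arm", "payload": {"moves": [[[-0.1,0.4,0,0,4.5],[-0.1,0.8,0,0,4.5],[-0.2,1.4,0,0,4.5],[-0.2,1.9,0,0,4.5],[-0.2,2.1,0,0,4.5],[-0.2,2.0,0,0,4.5],[-0.2,1.7,0,0,4.5],[-0.1,1.3,0,0,4.5],[-0.1,0.7,0,0,4.5],[0,0.3,0,0,4.5]]]}}

```text
clock: 7.35
tool_pos: [0.5847, 0.0685, 0.1686]
orientation: [-180.0, -0.0, -179.3]
force: [-0.1, -0.4, -1.4]
opening: 0.0555
gripper_force: 30.0
```

{"api": "step_arm", "payload": {"moves": [[[0,0,-0.4,0,4.5],[0,0,-0.9,0,4.5],[0,0,-1.4,0,4.5],[0,0,-1.8,0,4.5],[0,0,-2.0,0,4.5],[0,0,-2.0,0,4.5],[0,0,-1.8,0,4.5],[0,0,-1.2,0,4.5],[0,0,-0.7,0,4.5],[0,0,-0.3,0,4.5]]]}}

```text
clock: 8.35
tool_pos: [0.5846, 0.0673, 0.0428]
orientation: [-180.0, -0.1, -179.3]
force: [-0.2, 0.2, -2.2]
opening: 0.0558
gripper_force: 30.0
```

Run:
```python
from h import *
i,p,d=snap('scene'); o=ctrl.get_obs(); print(o['tool_pos'],o['opening'],o['gripper_force'],o['force'])
cv2.imwrite('pics/c4.png',cv2.resize(p[140:310,80:320],None,fx=3,fy=3))
```

```text
[0.58470151 0.0674478  0.04293128] 0.05612880353841974 29.99941974878311 [-1.09179368  0.84305555 -2.51502166]
```

View pics/c4.png

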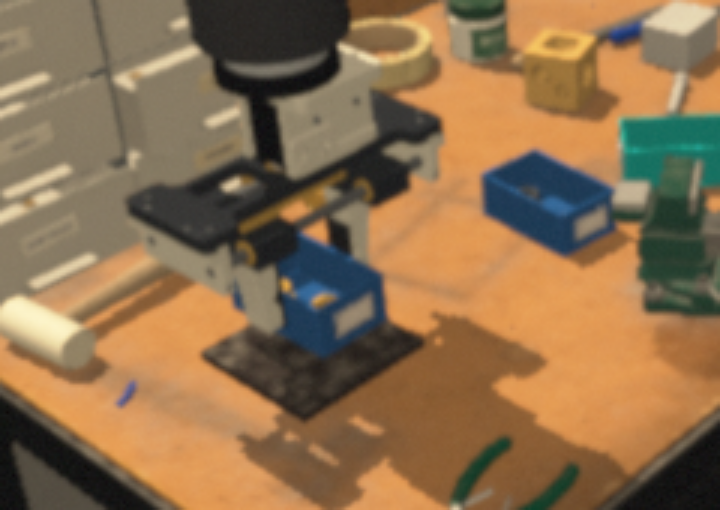

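The view shows the tray level just above the slate, with both bushings inside. The gripper body is clear of the hammer.

{"api": "step_arm", "payload": {"moves": [[[0,0,-0.4,0,4.5],[0,0,-0.5,0,4.5],[0,0,-0.5,0,4.5],[0,0,-0.3,0,4.5],[0,0,-0.2,0,4.5],[0,0,-0.1,0,4.5],[0,0,-0.1,0,4.5],[0,0,-0.1,0,4.5],[0,0,0,0,4.5]]]}}

```text
clock: 9.3
tool_pos: [0.5848, 0.0677, 0.0215]
orientation: [-180.0, -0.0, -179.3]
force: [0.1, -0.2, -2.0]
opening: 0.0559
gripper_force: 30.0
```

{"api": "step_arm", "payload": {"moves": [[[0,0,-0.1,0,4.5],[0,0,-0.1,0,4.5],[0,0,0,0,4.5]]]}}

```text
clock: 9.6
tool_pos: [0.5847, 0.0677, 0.0194]
orientation: [-180.0, -0.0, -179.3]
force: [0.1, -0.4, -1.4]
opening: 0.0559
gripper_force: 30.0
```

{"api": "step_arm", "payload": {"moves": [[[0,0,-0.1,0,4.5],[0,0,0,0,4.5]]]}}

```text
clock: 9.8
tool_pos: [0.5847, 0.0677, 0.0184]
orientation: [-180.0, -0.0, -179.3]
force: [0.3, -0.2, -2.6]
opening: 0.0557
gripper_force: 30.0
```

{"api": "step_arm", "payload": {"moves": [[[0,0,-0.1,0,4.5],[0,0,0,0,4.5]]]}}

```text
clock: 10.0
tool_pos: [0.5849, 0.0678, 0.0183]
orientation: [-180.0, 0.0, -179.3]
force: [-2.1, -0.8, 4.9]
opening: 0.0558
gripper_force: 30.0
```

Contact with the slate. Releasing: open, then rise.

{"api": "step_arm", "payload": {"moves": [[[0,0,0,0,5.8],[0,0,0,0,6.2],[0,0,0,0,6.8],[0,0,0,0,7.4],[0,0,0,0,8.0],[0,0,0,0,8.6],[0,0,0,0,8.6],[0,0,0,0,8.6],[0,0,0.3,0,8.6],[0,0,0.5,0,8.6]]]}}

```text
clock: 11.0
tool_pos: [0.5846, 0.0677, 0.0256]
orientation: [-180.0, -0.0, -179.3]
force: [0.5, 0.2, -0.4]
opening: 0.0862
gripper_force: 0.0
```

{"api": "step_arm", "payload": {"moves": [[[0,0,0.8,0,8.6],[0,0,1.5,0,8.6],[0,0,2,0,8.6],[0,0,2,0,8.6],[0,0,2,0,8.6],[0,0,2,0,8.6],[0,0,2,0,8.6],[0,0,1.5,0,8.6],[0,0,1,0,8.6],[0,0,0.5,0,8.6]]]}}

```text
clock: 12.0
tool_pos: [0.5851, 0.0679, 0.18]
orientation: [180.0, 0.1, -179.3]
force: [0.5, 0.6, -0.3]
opening: 0.0863
gripper_force: 0.0
```

Run:
```python
from h import *
i,p,d=snap('wrist','w5.png'); o=ctrl.get_obs(); print(o['clock'],o['tool_pos'],o['opening'])
hsv=cv2.cvtColor(p,cv2.COLOR_BGR2HSV)
m=cv2.inRange(hsv,(102,90,30),(125,255,255)); _,l,st,ce=cv2.connectedComponentsWithStats(m)
for k in range(1,len(st)):
    if st[k,4]>800:
        ys,xs=np.where(l==k); print(st[k],cv2.minAreaRect((plane(i,np.c_[xs,ys],.044)[:,:2]*1000).astype(np.float32)))
```

```text
12.05 [0.5852314  0.06787255 0.18012697] 0.08628910341231029
[   7  133   89  100 6752] ((575.4730224609375, -139.8270263671875), (71.31561279296875, 90.22623443603516), 85.17706298828125)
[ 253  150   61   94 3875] ((585.9692993164062, 68.23297882080078), (88.46292877197266, 54.99049377441406), 0.6357914209365845)
```

View pics/w5.png

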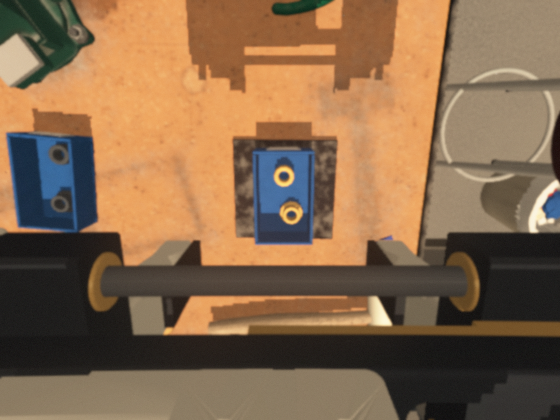

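The tray (columns 253–314, rows 150–244) stands on the slate (columns 234–337, rows 137 down). It is centred within a couple of mm, at (0.586, 0.068), and both bushings are in it.

```bash
python3 -c "
from plant import close_job
print(close_job())"
```

```text
the job is handed in; nothing more can be done
None
```

I set the tray with both brass bushings down on the slate tile, within a few millimetres of its centre by the last wrist image, let go of it, raised the gripper clear and handed the job in at about 12 s; no verdict came back.

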